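# Fit the matching spacer sleeve on the bare clamping post

## Task

Two clamping posts stand on the workshop bench and one of them already carries its metal spacer sleeve. Take the loose sleeve of the same height and width, lower it over the stud of the bare post until it stands fully down on the wooden block, without letting it drop, and let go of it. Leave the sleeve on the other post where it is.

Things in the scene. Friction and masses are not known exactly. Their poses are not given: they have to be found in the camera images.
- sleeve: the loose sleeve to fit: plain aluminium tube standing upright on the bench, open at both ends, outer diameter 46 mm, bore 34 mm, height 70 mm, about 0.2 kg. Origin: centre of its underside; z runs up along its axis. Near it stand two sleeves of the same metal that do not match: one 46 mm wide but only 34 mm tall, one 70 mm tall but only 28 mm wide.
- bare_post: the clamping post without a sleeve, fixed to the bench: wooden block 100 x 100 mm, 25 mm thick, with an upright steel stud in the middle, 16 mm diameter, whose tip is 105 mm above the bench (80 mm above the block); the last 10 mm taper to 6 mm. Origin: centre of the block's underside, on the stud's axis, at bench height; z up.
- fitted_sleeve: the sleeve already on the other, identical post (same size and metal as the one to fit), standing loosely around that stud on its wooden block: leave it alone. Origin: centre of its underside, 25 mm above the bench; z up.
Things that resemble listed ones, but are neither listed nor needed, are in the scene too. What is shaped like the sleeve but yellow is not meant.

How it is judged:
At the end, for the whole second after the job is handed in: The matching sleeve stands around the bare post's stud, its underside on the wooden block (within 7 mm in height), its axis within 15 mm of the stud's and upright within 10 degrees, at rest and released; the sleeve on the other post is within 30 mm of where it was (horizontal distance between sleeve and bare_post below 0.015 m and z of sleeve in the frame of bare_post between 0.018 and 0.032 m and angle between the z axis of sleeve and the z axis of bare_post, either way round below 0.175 rad and linear speed of sleeve below 0.02 m/s and distance of fitted_sleeve from where it was at the start of the episode below 0.03 m); the robot touches nothing.
It fails at once if the sleeve is let go and drops on the post (faster than 0.6 m/s, a fall of about 18 mm) (linear speed of sleeve above 0.6 m/s and contact force between the fingers and sleeve below 0.05 N and horizontal distance between sleeve and bare_post below 0.06 m).
It fails at once if the sleeve on the other post is moved by more than 30 mm (distance of fitted_sleeve from where it was at the start of the episode above 0.03 m).
It also fails if it takes over 42 s, if anything falls off the work surface, if the arm or the gripper's body presses on something with over 40 N, if the wrist force passes 120 N, or if a joint passes its speed limit or range.

## Robot

A 7-joint arm with a two-finger parallel gripper is mounted at the origin on the work surface. World frame = base frame: x ahead of the robot, y to its left, z up, the work surface at z = 0. Lengths are in m, angles in rad, forces in N, time in s.
With the tool pointing down it reaches from about 0.4 to 0.85 m from the base axis. Payload 4.5 kg.
Tool frame: the origin (TCP) lies on the centre line of the jaws, within the pads' length; the fingertips stand 25 mm ahead of it and the grasp point (between the pads) lies 6 mm ahead of it; z points along the fingers, y is the line along which they close (so a half turn about z gives the same grasp; the last joint's range is limited). The gripper opens to 88 mm and grips with 3 to 60 N. Pads are 18 mm wide; open, the fingers measure 123 mm over their backs; the gripper's body (75 mm by 187 mm) begins 45 mm behind the grasp point.
Start: joints at [1.35, 0.689, -0.195, 1.565, 0.157, 0.902, -0.215], TCP at [0.158, -0.605, 0.264] pointing down, gripper open.
Joint ranges: [-3.01, 3.01], [-0.46, 2.08], [-1.47, 1.51], [0.13, 2.56], [-1, 4.14], [0.04, 2.09], [-2.66, 2.66]. Speed limits (rad/s): [2.57, 2.57, 3.14, 3.14, 3.14, 3.14, 3.14].

## Interface

Orientations are given as a unit quaternion [w, x, y, z].
In Python, from rig import manip, optics, workorder gives the robot as it stands.
- The arm moves only by the tool send_rows, never from a script. Its arguments are lists of equal length, an entry for each row: "dp": the shift along the tool's x, y, z in mm, a list of three; "dr": the turn, a rotation vector about the tool's x, y, z in rad, a list of three; "fingers": the opening, from -1 (shut) to 1 (fully open), so that 0 is half open. In form: {"dp": [[dx, dy, dz], ...], "dr": [[rx, ry, rz], ...], "fingers": [fingers, ...]}. A call has 1 to 20 rows; each row is the pose to reach, as a shift and turn from the pose commanded when the call began, along the tool's axes at that moment; what a row does not reach only later rows make up. A row lasts 1/8 s, in which the tool goes at most 62.5 mm and 10.7 degrees, less where a joint would pass 70% of its speed; a pose out of reach is approached as far as the arm can. A call with a gripper value outside its range is refused whole. The fingers move at their own pace and stop on an object; the grip force is fixed at half the most. Time passes only in rows, so rows that repeat a pose let the fingers close. It gives the time, the measured TCP pose, the force, the opening and the grip force at its end, in the units of the state.
- manip.sense(): the state, without advancing time (a new reading comes with each control period).
- optics.snapshot(name): name is "scene" or "top"; returns the picture (480x640x3 uint8, red, green, blue); there is no depth.
- optics.camera_params(name): a dict with "mtx" (3x3 intrinsics, pixels), "extrinsics" (4x4, takes a point from world to camera coordinates). Camera axes: x right, y down, z forward; pixel columns grow to the right and rows downward; lengths in m; the calibration is good to about 2 mm. A picture is of the moment at which its call begins. camera_params takes no time and is no camera call.
- workorder.job_done(): hands the job in; it is judged then, once.
The state is a dict: "t": time; "joints": joint angles; "dq": joint speeds; "joint_efforts": joint torques, N m; "tcp_pos": TCP position; "tool_rot": TCP orientation; "contact_force": force on the tool from outside, world axes, zero at the start; "torque": the same for the moment, N m; "opening": finger opening in m; "gripper_force": force on a finger pad.
Only numpy, scipy, OpenCV 4.12 (cv2) and the standard library are available. Lean on these libraries where they do the work, as an engineer would, in place of code of your own. Each camera call takes 0.05 s, during which the arm holds its last target. There are 200 camera calls.

## Working session

There is one attempt and no reset: what is moved stays moved. The work goes in short steps, Python scripts to look and compute and a tool call to move; the robot and the scene stay as the last step left them, time stands still between calls to the robot, and variables do not carry over. Pictures are saved under pics/ and viewed, at most 10 in all, crops included, and the job is handed in when it is done.

Besides the shell and the picture viewer there is one more tool, called after ">>>" as name(argument=value, ...) on one line, values as JSON. send_rows: Moves the arm, as the interface text tells. Its arguments: {"type":"object","properties":{"dp":{"type":"array","items":{"type":"array","items":{"type":"number"}}},"dr":{"type":"array","items":{"type":"array","items":{"type":"number"}}},"fingers":{"type":"array","items":{"type":"number"}}},"required":["dp","dr","fingers"]}

```bash
mkdir -p pics; python3 - <<'E'
from rig import manip, optics
import cv2
for n in("scene","top"):
    cv2.imwrite(f"pics/{n}0.png",optics.snapshot(n)[:,:,::-1])
    p=optics.camera_params(n);print(p["mtx"],p["extrinsics"])
s=manip.sense();print(s["t"],s["tcp_pos"],s["tool_rot"],s["opening"])
E
```

```text
[[513.2360665    0.         322.42298148]
 [  0.         513.2360665  236.0723979 ]
 [  0.           0.           1.        ]] [[-0.60596235  0.79547746 -0.00502424  0.32435699]
 [ 0.65041023  0.49179984 -0.57887775 -0.33262374]
 [-0.45801328 -0.35404594 -0.81539886  1.14631721]
 [ 0.          0.          0.          1.        ]]
[[487.37578005   0.         324.84308742]
 [  0.         487.37578005 232.91480918]
 [  0.           0.           1.        ]] [[-0.0201923  -0.9993615   0.02947647 -0.00799688]
 [-0.99187228  0.01631907 -0.12618666  0.54267598]
 [ 0.12562506 -0.03178489 -0.99156849  0.73242766]
 [ 0.          0.          0.          1.        ]]
0.1 [ 0.15737169 -0.60433059  0.26300354] [-8.00345405e-04  9.91890073e-01  1.27096103e-01 -1.54564228e-04] 0.08808234644578038
```

View pics/scene0.png

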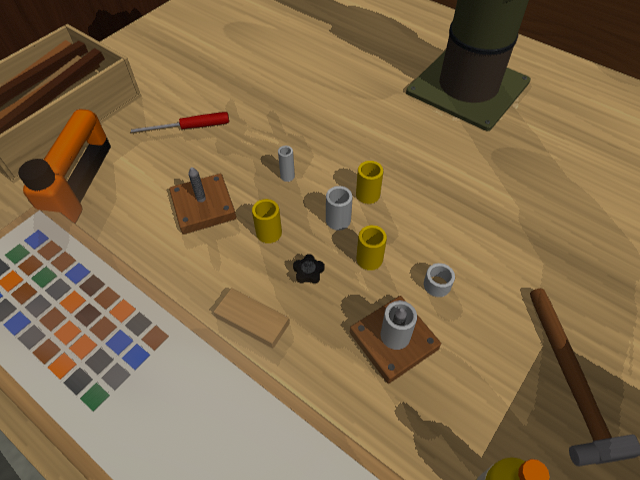

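View pics/top0.png

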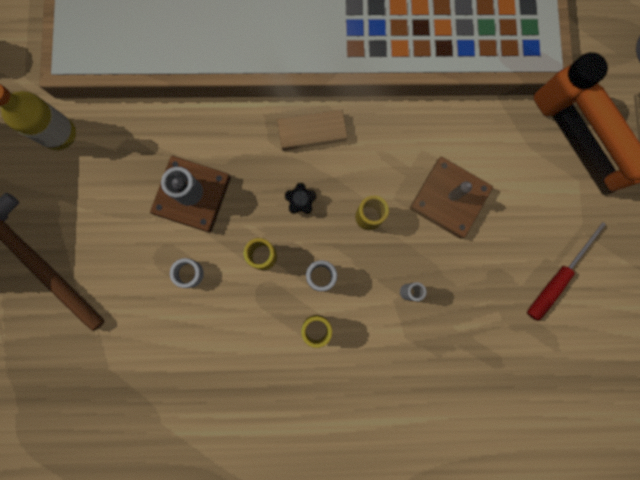

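Possible sleeves in the scene picture:
- Grey, tall and wide at (339,207)
- Grey, thin at (287,163)
- Grey, short at (440,280)
- Fitted sleeve at (399,324)
- Yellow ones at (370,182), (267,221) and (371,247)

I choose (339,207), which is at (321,276) in the top view. The bare post is at scene (200,200), top (452,197). Next is a close crop to check.

```bash
cat > h.py <<'E'
import numpy as np
from rig import optics
def ray(n,u,v,z):
    "world point at height z seen at pixel (u,v)"
    p=optics.camera_params(n);E=p["extrinsics"];R,t=E[:3,:3],E[:3,3]
    c=-R.T@t;d=R.T@np.linalg.solve(p["mtx"],[u,v,1]);return (c+d*(z-c[2])/d[2]).round(4)
def proj(n,X):
    p=optics.camera_params(n);E=p["extrinsics"];x=p["mtx"]@(E[:3,:3]@np.array(X)+E[:3,3]);return (x[:2]/x[2]).round(1)
E
python3 - <<'E'
import cv2,numpy as np
from h import *
a=cv2.imread("pics/scene0.png");b=cv2.imread("pics/top0.png")
r=lambda i,x,y:cv2.resize(i[y:y+60,x:x+80],None,fx=5,fy=5,interpolation=cv2.INTER_CUBIC)
cv2.imwrite("pics/crop.png",np.vstack([np.hstack([r(a,300,175),r(b,281,245)]),np.hstack([r(a,165,165),r(b,415,165)])]))
for n,u,v in(("top",321.5,275.5),("scene",339,195.5)):print("sleeve",ray(n,u,v,.07))
print("tip",ray("top",467,187,.105),ray("scene",194,171,.105))
for u,v in((260,254),(316,332),(372,212)):print("yellow",ray("top",u,v,.07))
for u,v in((300,199),(418,292)):print("other",ray("top",u,v,.07))
print("block corners",[ray("top",u,v,.025) for u,v in((441,158),(494,188),(464,237),(411,206))])
E
```

```text
sleeve [ 0.4744 -0.0106  0.07  ]
sleeve [ 0.4749 -0.01    0.07  ]
tip [ 0.5976 -0.2244  0.105 ] [ 0.6026 -0.2193  0.105 ]
yellow [0.5079 0.0802 0.07  ]
yellow [ 0.3922 -0.0009  0.07  ]
yellow [ 0.5687 -0.0888  0.07  ]
other [0.5902 0.0197 0.07  ]
other [ 0.4472 -0.1535  0.07  ]
block corners [array([ 0.6641, -0.2109,  0.025 ]), array([ 0.6129, -0.2954,  0.025 ]), array([ 0.5334, -0.2416,  0.025 ]), array([ 0.5851, -0.1582,  0.025 ])]
```

View pics/crop.png

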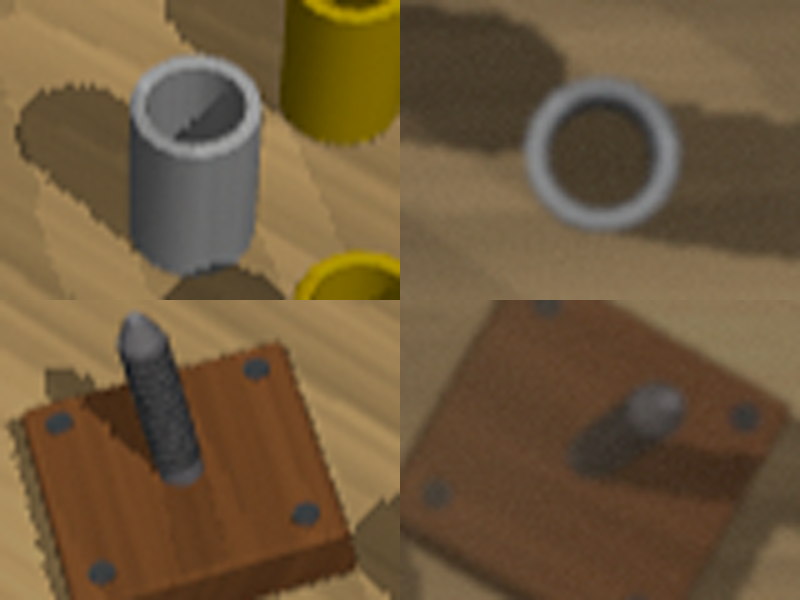

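The crop confirms it: a tall, wide, grey tube with its rim centre at scene (339.4,196.4), top (321.4,275.8). The bare post's stud tip is at scene (192,169), top (468,185), and its base at scene (201.6,200), top (452,198).

```bash
cat >> h.py <<'E'
from scipy.spatial.transform import Rotation
def delta(target):
    "tool-axis shift in mm from the measured TCP to a world point"
    from rig import manip
    s=manip.sense();R=Rotation.from_quat(s["tool_rot"],scalar_first=True)
    print(s["t"],s["tcp_pos"].round(4) if hasattr(s["tcp_pos"],"round") else s["tcp_pos"],"tilt axis",R.apply([0,0,1]).round(3),"open",s["opening"],s["contact_force"])
    return (R.inv().apply(np.array(target)-s["tcp_pos"])*1000).round(1)
E
python3 - <<'E'
from h import *
print("sleeve",ray("top",321.4,275.8,.07),ray("scene",339.4,196.4,.07))
print("tip",ray("top",467.5,185.5,.103),ray("scene",192.5,169.5,.103),"base",ray("top",452,198,.025),ray("scene",201.5,199,.025))
print(delta([.4745,-.0105,.2]),delta([.4745,-.0105,.056]))
E
```

```text
sleeve [ 0.4739 -0.0104  0.07  ] [ 0.4761 -0.0083  0.07  ]
tip [ 0.6002 -0.2259  0.103 ] [ 0.6007 -0.2255  0.103 ] base [ 0.5973 -0.2255  0.025 ] [ 0.6008 -0.2255  0.025 ]
0.1 [ 0.1574 -0.6043  0.263 ] tilt axis [-0.001  0.002 -1.   ] open 0.08808234644578038 [-0.26169801 -0.58122278 -0.22728609]
0.1 [ 0.1574 -0.6043  0.263 ] tilt axis [-0.001  0.002 -1.   ] open 0.08808234644578038 [-0.26169801 -0.58122278 -0.22728609]
[ 456.6 -494.6   63.8] [ 456.6 -494.4  207.8]
```

>>> send_rows(dp=[[40,-44,0],[80,-87,0],[120,-130,0],[160,-173,0],[200,-217,0],[240,-260,0],[280,-303,10],[320,-347,20],[360,-390,30],[395,-428,40],[425,-460,50],[445,-482,60],[456,-494,64],[456,-494,64],[456,-494,64],[456,-494,64]], dr=[[0,0,0],[0,0,0],[0,0,0],[0,0,0],[0,0,0],[0,0,0],[0,0,0],[0,0,0],[0,0,0],[0,0,0],[0,0,0],[0,0,0],[0,0,0],[0,0,0],[0,0,0],[0,0,0]], fingers=[1,1,1,1,1,1,1,1,1,1,1,1,1,1,1,1])

```text
t: 2.1
tcp_pos: [0.4739, -0.0134, 0.2001]
tool_rot: [0.0, 0.992, 0.126, -0.0]
contact_force: [0.1, -0.1, -0.3]
opening: 0.0885
gripper_force: 0.0
```

```bash
python3 - <<'E'
from h import *
import cv2
cv2.imwrite("pics/s1.png",optics.snapshot("scene")[:,:,::-1])
print(delta([.4745,-.010,.056]))
E
```

```text
2.15 [ 0.474  -0.0131  0.2   ] tilt axis [ 0.    -0.001 -1.   ] open 0.08810416918673783 [-0.35976559  0.28707611  0.46863153]
[  1.3  -3.  144. ]
```

View pics/s1.png

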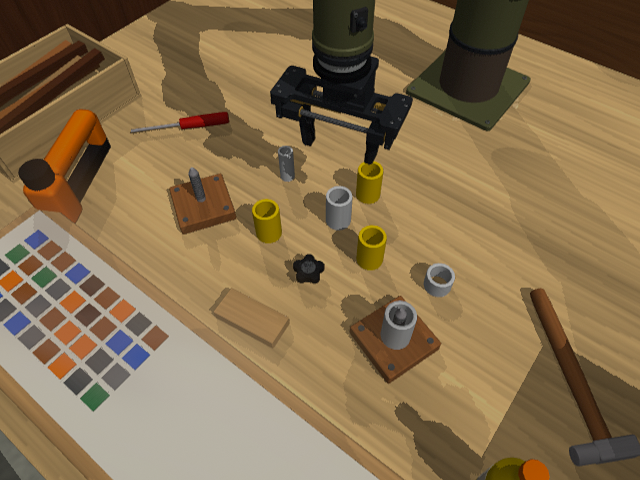

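The gripper hovers above the sleeve, fingertips at about (307,138) and (371,155), with the finger line clear of the yellow sleeves. I'll descend and close.

>>> send_rows(dp=[[1,-3,25],[1,-3,55],[1,-3,85],[1,-3,110],[1,-3,130],[1,-3,142],[1,-3,144],[1,-3,144],[1,-3,144],[1,-3,144],[1,-3,144],[1,-3,144],[1,-3,144],[1,-3,144],[1,-3,144],[1,-3,144]], dr=[[0,0,0],[0,0,0],[0,0,0],[0,0,0],[0,0,0],[0,0,0],[0,0,0],[0,0,0],[0,0,0],[0,0,0],[0,0,0],[0,0,0],[0,0,0],[0,0,0],[0,0,0],[0,0,0]], fingers=[1,1,1,1,1,1,1,1,0.5,0.2,-0.2,-1,-1,-1,-1,-1])

```text
t: 4.15
tcp_pos: [0.4747, -0.0089, 0.0558]
tool_rot: [0.0, 0.992, 0.127, 0.0]
contact_force: [-0.1, -1.0, 1.7]
opening: 0.0449
gripper_force: 30.0
```

Gripped at 45 mm opening. Next I lift and check how the sleeve sits in the gripper.

>>> send_rows(dp=[[0,0,-10],[0,0,-30],[0,0,-55],[0,0,-80],[0,0,-105],[0,0,-125],[0,0,-135],[0,0,-135],[0,0,-135]], dr=[[0,0,0],[0,0,0],[0,0,0],[0,0,0],[0,0,0],[0,0,0],[0,0,0],[0,0,0],[0,0,0]], fingers=[-1,-1,-1,-1,-1,-1,-1,-1,-1])

```text
t: 5.28
tcp_pos: [0.474, -0.0087, 0.1901]
tool_rot: [-0.0, 0.992, 0.127, -0.001]
contact_force: [0.4, 0.6, -3.2]
opening: 0.0447
gripper_force: 30.0
```

```bash
python3 - <<'E'
from h import *
print(delta([.600,-.2257,.191]))
E
```

```text
5.275 [ 0.474  -0.0087  0.1901] tilt axis [-0.001 -0.    -1.   ] open 0.044724173378564 [ 0.42325753  0.57276256 -3.24846923]
[ 67.2 241.8  -1.1]
```

>>> send_rows(dp=[[4,15,0],[11,40,0],[19,70,0],[28,100,0],[36,130,0],[44,160,0],[53,190,0],[60,215,0],[65,233,0],[67,241,0],[67,242,0],[67,242,0],[67,242,0]], dr=[[0,0,0],[0,0,0],[0,0,0],[0,0,0],[0,0,0],[0,0,0],[0,0,0],[0,0,0],[0,0,0],[0,0,0],[0,0,0],[0,0,0],[0,0,0]], fingers=[-1,-1,-1,-1,-1,-1,-1,-1,-1,-1,-1,-1,-1])

```text
t: 6.9
tcp_pos: [0.6002, -0.2251, 0.1907]
tool_rot: [-0.0, 0.992, 0.128, -0.0]
contact_force: [-0.4, -0.8, -2.1]
opening: 0.0445
gripper_force: 30.0
```

```bash
python3 - <<'E'
from h import *
import cv2
a=optics.snapshot("scene")[:,:,::-1]
cv2.imwrite("pics/s2.png",cv2.resize(a[80:240,120:320],None,fx=3.5,fy=3.5,interpolation=cv2.INTER_CUBIC))
d=delta([.600,-.2257,.081]);print(d)
from rig import manip
x,y,z=manip.sense()["tcp_pos"]
for h in(z-.056,z+.014):
  c=np.array([(proj("scene",[x+.023*np.cos(t),y+.023*np.sin(t),h])-[120,80])*3.5 for t in np.linspace(0,2*np.pi,100)])
  print("sleeve rim at height",h,"u",c[:,0].min(),c[:,0].max(),"v",c[:,1].min(),c[:,1].max())
print("stud",[(proj("scene",[.6,-.2257,h])-[120,80])*3.5 for h in(.025,.105)])
E
```

```text
6.95 [ 0.6002 -0.2252  0.1908] tilt axis [-0.  0. -1.] open 0.044292925838186926 [ 0.39449527 -0.01479838 -2.45770778]
[ -0.3   0.5 109.8]
sleeve rim at height 0.13479808527374026 u 190.75 289.80000000000007 v 231.34999999999997 302.75
sleeve rim at height 0.20479808527374027 u 152.25 258.65000000000003 v 117.59999999999998 190.40000000000003
stud [array([286.3 , 415.45]), array([253.4, 309.4])]
```

View pics/s2.png

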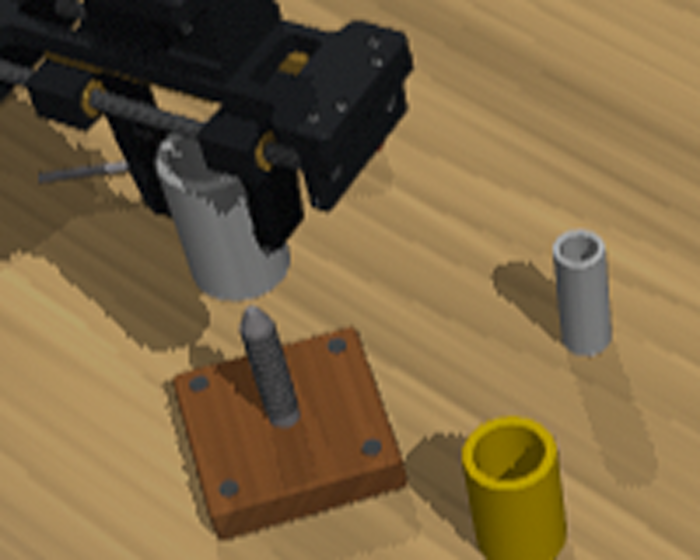

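The held sleeve is upright. Its bottom edge lies at crop u 192–289, v 299, as predicted, and the stud tip at (256,312) is under the bore. I'll lower it.

>>> send_rows(dp=[[0,0,10],[0,0,22],[0,0,34],[0,0,46],[0,0,58],[0,0,70],[0,0,82],[0,0,92],[0,0,98],[0,0,102],[0,0,105],[0,0,107],[0,0,107],[0,0,107]], dr=[[0,0,0],[0,0,0],[0,0,0],[0,0,0],[0,0,0],[0,0,0],[0,0,0],[0,0,0],[0,0,0],[0,0,0],[0,0,0],[0,0,0],[0,0,0],[0,0,0]], fingers=[-1,-1,-1,-1,-1,-1,-1,-1,-1,-1,-1,-1,-1,-1])

```text
t: 8.7
tcp_pos: [0.6005, -0.226, 0.0839]
tool_rot: [0.0, 0.992, 0.127, 0.0]
contact_force: [-0.3, 0.4, -2.6]
opening: 0.0447
gripper_force: 30.0
```

No contact yet. I'll ease it down the last few millimetres.

>>> send_rows(dp=[[0,0,1],[0,0,2],[0,0,3],[0,0,3],[0,0,3]], dr=[[0,0,0],[0,0,0],[0,0,0],[0,0,0],[0,0,0]], fingers=[-1,-1,-1,-1,-1])

```text
t: 9.32
tcp_pos: [0.6004, -0.226, 0.0809]
tool_rot: [0.0, 0.992, 0.127, 0.0]
contact_force: [-0.5, 0.4, 0.6]
opening: 0.0444
gripper_force: 30.0
```

The force went from -2.6 to +0.6 N, so the sleeve is resting on the block. I'll release and retreat.

>>> send_rows(dp=[[0,0,0],[0,0,0],[0,0,0],[0,0,0],[0,0,0],[0,0,0],[0,0,0],[0,0,-15],[0,0,-40],[0,0,-70],[0,0,-100],[0,0,-130],[0,0,-150],[-50,0,-150],[-100,0,-150],[-120,0,-150],[-120,0,-150]], dr=[[0,0,0],[0,0,0],[0,0,0],[0,0,0],[0,0,0],[0,0,0],[0,0,0],[0,0,0],[0,0,0],[0,0,0],[0,0,0],[0,0,0],[0,0,0],[0,0,0],[0,0,0],[0,0,0],[0,0,0]], fingers=[0.2,0.4,0.7,1,1,1,1,1,1,1,1,1,1,1,1,1,1])

```text
t: 11.45
tcp_pos: [0.483, -0.2572, 0.2318]
tool_rot: [0.001, 0.992, 0.126, -0.0]
contact_force: [1.0, 0.4, 0.4]
opening: 0.088
gripper_force: 0.0
```

```bash
python3 - <<'E'
from h import *
import cv2
a=optics.snapshot("scene")[:,:,::-1]
cv2.imwrite("pics/s3.png",a)
E
```

```text
(no output)
```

View pics/s3.png

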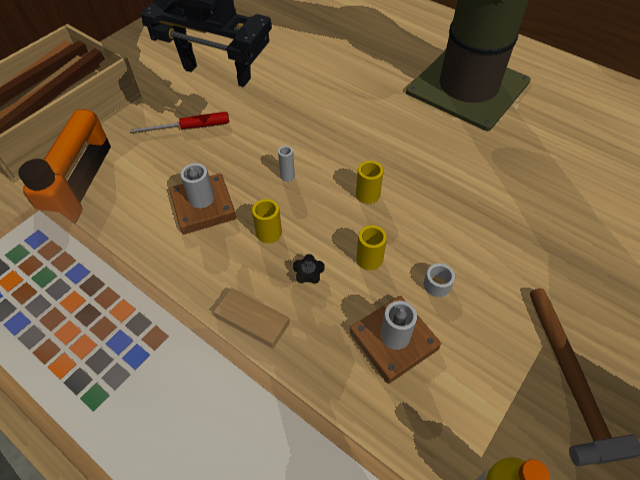

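The sleeve stands on the bare post at (197,186), with the stud inside. The fitted sleeve at (399,324) is unmoved and the gripper is clear.

```bash
python3 -c "
from rig import workorder
print(workorder.job_done())"
```

```text
the job is handed in; nothing more can be done
None
```

The matching sleeve is down on the bare post's block and released, the fitted sleeve was left untouched, and the job was handed in at about 11.5 s; the hand-in gave no verdict.

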